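# Off-centre load check of a load cell plate

### The arm

A 7-joint arm with a two-finger parallel gripper is mounted at the origin on the work surface. World frame = base frame: x ahead of the robot, y to its left, z up, the work surface at z = 0. Lengths are in mm, angles in rad, forces in N, time in s.
With the tool pointing down it reaches from about 400 to 850 mm from the base axis. Payload 4.4 kg.
Tool frame: the origin (TCP) lies at the very end of the fingers, on their centre line; the grasp point (between the pads) lies 19 mm behind it; z points along the fingers, y is the direction in which the jaws open and shut (so a half turn about z gives the same grasp; the last joint's range is limited). The gripper opens to 94 mm and grips with 3 to 60 N. Pads are 16 mm wide; open, the fingers measure 119 mm over their backs; the gripper's body (75 mm by 177 mm) begins 78 mm behind the grasp point.
Start: joints at [1.174, 0.628, 0.038, 1.517, -0.027, 0.996, -0.02], TCP at [211.149, -614.764, 205.478] pointing down, gripper open.
Joint ranges: [-3.06, 3.06], [-0.37, 2.12], [-1.25, 1.32], [0.18, 2.47], [-1.1, 4.24], [0.23, 1.98], [-2.94, 2.94]. Speed limits (rad/s): [2.57, 2.57, 3.14, 3.14, 3.14, 3.14, 3.14].

### API

Orientations are given as [roll, pitch, yaw] about the fixed x, y, z axes, in that order (R = Rz(yaw) Ry(pitch) Rx(roll)).
In Python, from station import bot, camera, calibration gives the robot as it stands.
- The arm moves only by the shell command python3 -m pendant 'ROWS' [FORCE]. ROWS is JSON, a list of rows, each an object with "offset": the shift along the tool's x, y, z in mm, a list of three; "delta_rot": the turn, a rotation vector about the tool's x, y, z in degrees, a list of three; "grip": the opening, from -1 (shut) to 1 (fully open). A call has 1 to 12 rows; each row is the pose to reach, as a shift and turn from the pose commanded when the call began, along the tool's axes at that moment; what a row does not reach only later rows make up. A row lasts 1/10 s, in which the tool goes at most 50 mm and 8.59 degrees, less where a joint would pass 70% of its speed; a pose out of reach is approached as far as the arm can. A call with a gripper value outside its range is refused whole. The fingers move at their own pace and stop on an object; FORCE is the grip in N (left out, the last holds). Time passes only in rows, so rows that repeat a pose let the fingers close. It gives the time, the measured TCP pose, the force and the opening at its end, in the units of the state.
- bot.get_obs(): the state, without advancing time (a new reading comes with each control period).
- camera(name): name is "scene" or "top" or "wrist"; returns the picture (420x560x3 uint8, blue, green, red); there is no depth.
- calibration(name): a dict with "fovy" (degrees; the focal length in pixels is half the picture's height over the tangent of half this angle, whatever the lens; pixels are square), "cx", "cy" (the principal point, pixels), "view" (4x4, takes a point from world to camera coordinates); the wrist camera has in their place "tool_from_camera" (4x4, takes a point from camera to tool coordinates, whose origin is the TCP and whose axes are the flange's). Camera axes: x right, y up, looking along -z (the intrinsics and any distortion apply to the point x, -y, -z); pixel columns grow to the right and rows downward; lengths in mm; the calibration is good to about 2 mm. A picture is of the moment at which its call begins: read the wrist's pose just before it. calibration takes no time and is no camera call.
- bot.hand_in(): hands the job in, once; it reports no verdict.
The state is a dict: "clock": time; "joint_pos": joint angles; "dq": joint speeds; "tau": joint torques, N m; "tool_pos": TCP position; "orientation": TCP orientation; "ft_force": force on the tool from outside, world axes, zero at the start; "ft_torque": the same for the moment, N m; "finger_gap": finger opening in mm.
Only numpy, scipy, OpenCV 4.12 (cv2) and the standard library are available. Lean on these libraries where they do the work, as an engineer would, in place of code of your own. Each camera call takes 0.05 s, during which the arm holds its last target. There are 200 camera calls.

### The job

Do the off-centre load check on the grey load cell unit: put your fingertips on the raised blue zigzag track of the clear plate at the end next to the green marker and run them along the whole track, round every bend, to the end next to the red marker, pressing only lightly so that the sprung plate stays a little sunk all the way but is never pushed down to its stop. Then lift off the plate, press the large black button all the way down to store the reading, and let go. Leave the carabiners, the belay device and the other loose things where they lie.

Things in the scene. Friction and masses are not known exactly. Their poses are not given: they have to be found in the camera images.
- unit: Grey load cell unit fixed to the bench, housing 180 (x) x 280 (y) x 30 mm high. Origin: centre of its underside on the bench (z = 0). Its y axis runs along its length. It carries the floating clear plate on its -x half and the button on its +x half (at x = +55, y = 0 mm); a flat dark display lies beside the button.
- plate_sink (a joint): How far the clear acrylic gauge plate (90 x 205 x 6 mm, edges along the unit's x and y, centred at unit x = -30, y = 0 mm) is sunk, in m: 0 = fully up, 0.012 = bottomed. It slides straight down only, on a spring: about 0.3 N starts it, then 0.6 N per mm (about 2.5 N at 3.5 mm, 6.5 N at 10 mm), and rises by itself when let go. At rest its underside is 46 mm and its top 52 mm above the bench.
- plate: The clear plate with the raised blue zigzag track on its top, which is one piece with it. The track is W-shaped, 14 mm wide, 3 mm high; four straights of 62 mm; its top is 55 mm above the bench with the plate up. Origin: centre of the plate's underside; axes as the unit's. (In the rules plate_c1 to plate_c9 are the track's straights and dots.)
- t0 (a point): Point on the centre line of the track's top face, at an end dot of the track; t0 (unit -y end) to t8 (unit +y end) lie in order along the track, 31 mm apart. Either end may be the start: see the markers.
- t1 (a point): Point on the centre line of the track's top face, halfway along a straight; t0 (unit -y end) to t8 (unit +y end) lie in order along the track, 31 mm apart. Either end may be the start: see the markers.
- t2 (a point): Point on the centre line of the track's top face, at a bend (white dot 10 mm wide); t0 (unit -y end) to t8 (unit +y end) lie in order along the track, 31 mm apart. Either end may be the start: see the markers.
- t3 (a point): Point on the centre line of the track's top face, halfway along a straight; t0 (unit -y end) to t8 (unit +y end) lie in order along the track, 31 mm apart. Either end may be the start: see the markers.
- t4 (a point): Point on the centre line of the track's top face, at a bend (white dot 10 mm wide); t0 (unit -y end) to t8 (unit +y end) lie in order along the track, 31 mm apart. Either end may be the start: see the markers.
- t5 (a point): Point on the centre line of the track's top face, halfway along a straight; t0 (unit -y end) to t8 (unit +y end) lie in order along the track, 31 mm apart. Either end may be the start: see the markers.
- t6 (a point): Point on the centre line of the track's top face, at a bend (white dot 10 mm wide); t0 (unit -y end) to t8 (unit +y end) lie in order along the track, 31 mm apart. Either end may be the start: see the markers.
- t7 (a point): Point on the centre line of the track's top face, halfway along a straight; t0 (unit -y end) to t8 (unit +y end) lie in order along the track, 31 mm apart. Either end may be the start: see the markers.
- t8 (a point): Point on the centre line of the track's top face, at an end dot of the track; t0 (unit -y end) to t8 (unit +y end) lie in order along the track, 31 mm apart. Either end may be the start: see the markers.
- start_marker: Green disc, 24 mm across, 6 mm high, fixed on the housing 39 mm beyond one end of the track (at unit x = -10, y = -123 or +123 mm): the track is followed from this end. Origin: centre of its underside, 30 mm above the bench.
- finish_marker: Red disc of the same size beyond the other end of the track. Origin as for the green one.
- store (a joint): The large black push button's travel in m: 0 = up, 0.006 = fully pressed; sprung, 5 N presses it fully and it comes back up by itself.
- store_top (a point): Centre of the top face of the black button (40 mm across), 52 mm above the bench when up, which is pressed straight down.
- carabiner_a: Loose teal locking carabiner lying flat, 115 x 70 x 18 mm. Origin: centre of its underside. To be left alone.
- carabiner_b: The second one, the same. To be left alone.
- belay_device: Loose titanium-coloured belay device with two slots, 38 x 62 x 30 mm, and a wire loop reaching 65 mm out to its -x. Origin: centre of the block's underside. To be left alone.
- test_weight: Loose brass test weight, 48 mm across, 70 mm high. Origin: centre of its underside. To be left alone.
- pulley: Loose aluminium pulley lying flat, 80 x 50 x 29 mm. Origin: centre of its underside. To be left alone.

How it is judged:
By the outcome, as a careful person would: the job done as asked, in the order asked, and still so for the second after the job is handed in, with the robot touching nothing.
It also fails if it takes over 54 s, if anything falls off the work surface, if the arm or the gripper's body presses on something with over 40 N, if the wrist force passes 120 N, or if a joint passes its speed limit or range.

## Working session

There is one attempt and no reset: what is moved stays moved. The work goes in short steps, Python scripts to look and compute and a shell command to move; the robot and the scene stay as the last step left them, time stands still between calls to the robot, and variables do not carry over. Pictures are saved under pics/ and viewed, about 8 in all and at most 12, crops included, and the job is handed in when it is done.

```bash
mkdir -p pics; ls
python3 - <<'E'
from station import bot,camera,calibration
import cv2
print(bot.get_obs())
for n in("scene","top","wrist"):
    print(n,calibration(n))
    cv2.imwrite(f"pics/{n}0.png",camera(n))
E
```

```text
pics
{'clock': 0.0, 'joint_pos': array([ 1.17416499,  0.62927761,  0.03842497,  1.51832668, -0.02700619,
        0.99628462, -0.01999317]), 'dq': array([ 0.00109371,  0.00131685, -0.00118426, -0.00161422,  0.00043379,
        0.00235146,  0.00034508]), 'tau': array([ 3.28036504e-04, -5.49719238e+01,  1.14361905e+00, -1.86634576e+01,
       -5.22047805e-02,  2.37637782e-02,  1.87709256e-04]), 'tool_pos': array([ 210.97231403, -614.13646177,  204.61141423]), 'orientation': array([-3.13981362e+00,  3.76815312e-06,  3.30849482e-01]), 'ft_force': array([ 0.06100807, -0.18263175,  0.60014066]), 'ft_torque': array([ 5.48472951e-05,  2.18673372e-02, -1.87495611e-02]), 'finger_gap': 93.9766968711612}
scene {'fovy': 48.353533172986324, 'cx': 275.7719856440259, 'cy': 210.27705411095104, 'view': array([[-4.79714422e-01,  8.77373806e-01,  9.44863749e-03,
         3.00100459e+02],
       [-7.27601054e-01, -4.03796674e-01,  5.54567356e-01,
         3.68333880e+02],
       [ 4.90378200e-01,  2.59159120e-01,  8.32085195e-01,
        -1.62321228e+03],
       [ 0.00000000e+00,  0.00000000e+00,  0.00000
[... 214 characters left out ...]
     [ 9.97769328e-01,  2.39691291e-03,  6.67129910e-02,
        -6.04323592e+02],
       [-6.67147963e-02,  6.81169882e-04,  9.97771854e-01,
        -1.31789609e+03],
       [ 0.00000000e+00,  0.00000000e+00,  0.00000000e+00,
         1.00000000e+00]])}
wrist {'fovy': 67.2697297203618, 'cx': 277.8070342018775, 'cy': 215.03469799284755, 'tool_from_camera': array([[ 8.88618131e-04,  9.65537272e-01,  2.60263303e-01,
         7.59869881e+01],
       [ 9.99999588e-01, -9.06655400e-04, -5.07493082e-05,
         3.81299485e-01],
       [ 1.86968780e-04,  2.60263240e-01, -9.65537680e-01,
        -1.79023202e+02],
       [ 0.00000000e+00,  0.00000000e+00,  0.00000000e+00,
         1.00000000e+00]])}
```

View pics/top0.png

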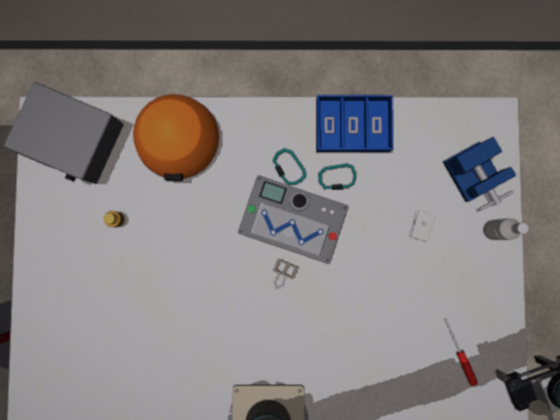

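View pics/scene0.png

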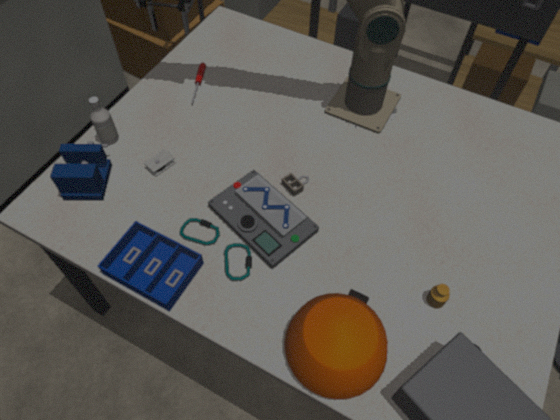

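The top view shows green marker at (251,210), red at (333,237), the button at (300,200), and track dots from (265,213) to (321,232). The scene view agrees. Green is at the unit's +y end, so the run goes t8→t0.

```bash
cat > h.py <<'E'
import numpy as np,cv2
from station import bot,camera,calibration
from scipy.spatial.transform import Rotation as R
def cam(n,obs=None):
    c=calibration(n)
    if n=="wrist":
        o=obs; T=np.eye(4);T[:3,:3]=R.from_euler('xyz',o['orientation']).as_matrix();T[:3,3]=o['tool_pos']
        M=T@np.array(c['tool_from_camera'])
    else: M=np.linalg.inv(c['view'])
    return c,M
def pt(cm,u,v,z):
    c,M=cm; f=210/np.tan(np.radians(c['fovy']/2))
    d=M[:3,:3]@np.array([(u-c['cx'])/f,-(v-c['cy'])/f,-1]); o=M[:3,3]
    return (o+d*(z-o[2])/d[2])[:2]
def blobs(im,col,amin=20):
    h=cv2.cvtColor(im,cv2.COLOR_BGR2HSV)
    if col=='green': m=cv2.inRange(h,(45,110,60),(75,255,255))
    if col=='red': m=cv2.inRange(h,(0,150,80),(6,255,255))|cv2.inRange(h,(172,150,80),(180,255,255))
    if col=='blue': m=cv2.inRange(h,(100,110,60),(125,255,255))
    if col=='black': m=cv2.inRange(h,(0,0,0),(180,255,45))
    if col=='white': m=cv2.inRange(h,(0,0,150),(180,70,255))
    n,_,s,c=cv2.connectedComponentsWithStats(m)
    return [(s[i,4],*c[i]) for i in range(1,n) if s[i,4]>=amin]
def unit(g,r):
    # green at unit (-10,123), red at (-10,-123)
    y=(g-r);L=np.linalg.norm(y);y/=L;x=np.array([y[1],-y[0]])
    return (g+r)/2+10*x,x,y,L
E
python3 - <<'E'
from h import *
for n,box in(("top",(220,160,360,280)),("scene",(200,160,330,280))):
    im=cv2.imread(f"pics/{n}0.png");cm=cam(n)
    ins=lambda b:box[0]<b[1]<box[2] and box[1]<b[2]<box[3]
    p={}
    for c in('green','red'):
        bs=[b for b in blobs(im,c,8) if ins(b)];print(n,c,bs)
        b=max(bs);p[c]=pt(cm,b[1],b[2],35)
    o,x,y,L=unit(p['green'],p['red']);print(p,L,'origin',o,'yaw',np.degrees(np.arctan2(x[1],x[0])))
    print('button',o+55*x)
E
```

```text
top green [(np.int32(41), np.float64(251.09756097560975), np.float64(208.29268292682926))]
top red [(np.int32(41), np.float64(332.0975609756098), np.float64(235.73170731707316))]
{'green': array([610.4759069 ,  49.96669321]), 'red': array([ 532.07264589, -182.99234102])} 245.79866347409916 origin [580.75191272 -69.70255894] yaw -18.60085812879175
button [632.87891253 -87.24610167]
scene green [(np.int32(45), np.float64(294.55555555555554), np.float64(238.06666666666666))]
scene red [(np.int32(31), np.float64(236.74193548387098), np.float64(184.70967741935485))]
{'green': array([609.96941852,  49.7639231 ]), 'red': array([ 530.96522584, -183.46562711])} 246.24720415085127 origin [579.93868048 -70.05918052] yaw -18.71329968365663
button [632.03115116 -87.70498735]
```

```bash
python3 -m pendant '[{"offset":[47,-39,0],"delta_rot":[0,0,3],"grip":-1},{"offset":[94,-78,0],"delta_rot":[0,0,6],"grip":-1},{"offset":[141,-117,0],"delta_rot":[0,0,9],"grip":-1},{"offset":[188,-156,0],"delta_rot":[0,0,12],"grip":-1},{"offset":[235,-195,0],"delta_rot":[0,0,15],"grip":-1},{"offset":[282,-234,0],"delta_rot":[0,0,18],"grip":-1},{"offset":[329,-273,0],"delta_rot":[0,0,21],"grip":-1},{"offset":[376,-312,0],"delta_rot":[0,0,24],"grip":-1},{"offset":[423,-351,0],"delta_rot":[0,0,27],"grip":-1},{"offset":[470,-390,0],"delta_rot":[0,0,30],"grip":-1},{"offset":[517,-429,0],"delta_rot":[0,0,33.5],"grip":-1},{"offset":[560,-462,0],"delta_rot":[0,0,37.6],"grip":-1}]' 10
python3 -m pendant '[{"offset":[0,0,0],"delta_rot":[0,0,0],"grip":-1}]'
```

```text
clock: 1.35
tool_pos: [524.5, -100.8, 205.5]
orientation: [3.142, 0.0, -0.328]
ft_force: [0.8, -0.6, -0.2]
finger_gap: 2.1
clock: 1.45
tool_pos: [527.7, -93.8, 205.0]
orientation: [-3.137, -0.001, -0.314]
ft_force: [-0.6, -0.1, -0.7]
finger_gap: 0.4
```

```bash
python3 -m pendant '[{"offset":[10,-40,15],"delta_rot":[0,0,0],"grip":-1},{"offset":[21,-80,30],"delta_rot":[0,0,0],"grip":-1},{"offset":[32,-122,50],"delta_rot":[0,0,0],"grip":-1},{"offset":[32,-122,50],"delta_rot":[0,0,0],"grip":-1},{"offset":[32,-122,50],"delta_rot":[0,0,0],"grip":-1},{"offset":[32,-122,50],"delta_rot":[0,0,0],"grip":-1}]'
python3 - <<'E'
from h import *
o=bot.get_obs();im=camera("wrist");print(o['tool_pos'],o['orientation'],o['ft_force'],o['joint_pos'])
cv2.imwrite("pics/w1.png",im);cm=cam("wrist",o)
for c,z in(('green',35),('red',35),('white',55),('black',52)):
    for b in blobs(im,c,40): print(c,np.round(b,1),pt(cm,b[1],b[2],z).round(1))
E
```

```text
clock: 2.05
tool_pos: [592.7, 0.6, 155.7]
orientation: [3.14, -0.0, -0.327]
ft_force: [0.2, 0.1, 1.0]
finger_gap: 0.6
[592.72065313   0.63900347 155.70962424] [ 3.14032482e+00 -8.62296069e-05 -3.27349873e-01] [0.21098684 0.05921368 1.04588963] [-0.15557409  0.6092447   0.16787888  1.7382463  -0.13128815  0.80539742
 -1.82435756]
green [447.  225.7 209.6] [609.8  48.4]
red [424.  477.1 209. ] [ 531.4 -184.9]
white [87527.    248.8   153.9] [653.8   6.5]
white [4833.   292.1   42.7] [725.  -56.4]
white [4165.   443.1   25.7] [ 698.2 -173.3]
white [770.  252.6 139.4] [664.3  -0.8]
white [126.  462.4 140.9] [ 605.  -172.1]
white [13249.    361.4   227.8] [556.8 -69.3]
white [ 84.  309.2 260.5] [541.1 -13.8]
white [2319.   379.5  295.7] [483.1 -68.3]
white [5085.   108.9  379.7] [478.8 229.3]
white [289.  277.3 379.8] [420.8  59.2]
white [2251.   405.3  386.5] [368.3 -68.4]
black [718. 455.  54.] [ 675.1 -180.1]
black [660.  265.9  65.3] [716.5 -31.2]
black [1161.   270.5  140.6] [658.3 -15.1]
black [1636.   358.5  141.7] [632.8 -87.6]
black [39306.    279.9   356.5] [445.4  48. ]
```

View pics/w1.png

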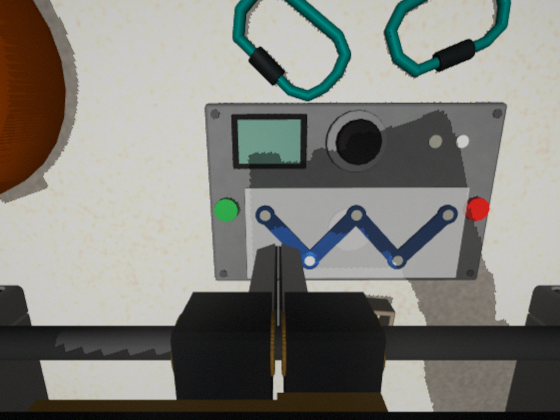

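The wrist view shows the dots at about (265,215), (310,261), (357,215), (398,261) and (447,215), with green at (226,210), red at (477,209) and the button at (358,142).

Run:
```python
from h import *
o=bot.get_obs();cm=cam("wrist",o);print(o['clock'],o['tool_pos'],o['orientation'][2],o['ft_force'])
O,x,y,L=unit(pt(cm,225.7,209.6,35),pt(cm,477.1,209,35));print(O,np.degrees(np.arctan2(x[1],x[0])),L)
for u,v in((265,215),(310,261),(357,215),(398,261),(447,215),(358.5,141.7)):
    p=pt(cm,u,v,55);print(p.round(1),(p-O)@x,(p-O)@y)
```

```text
2.1 [5.92839019e+02 4.01408103e-01 1.56032884e+02] -0.32805426477391486 [0.21829507 0.33009175 0.25065981]
[580.10963233 -71.63778522] -18.61833734486983 246.38017627014904
[597.2  11.1] -10.199303210916376 83.92307070220545
[540.4 -14.5] -55.86340663112408 41.465771975934835
[570.  -68.9] -10.408838240706029 -0.6300787118893187
[513.3 -94.2] -56.085520170814334 -42.73527197489162
[ 543.4 -147.3] -10.613938437946885 -83.39365117790618
[633.2 -87.2] 55.258785718162045 2.2061900272834745
```

```bash
python3 -m pendant '[{"offset":[1,-12.8,25],"delta_rot":[0,0,0],"grip":-1},{"offset":[1,-12.8,55],"delta_rot":[0,0,0],"grip":-1},{"offset":[1,-12.8,80],"delta_rot":[0,0,0],"grip":-1},{"offset":[1,-12.8,92],"delta_rot":[0,0,0],"grip":-1},{"offset":[1,-12.8,92],"delta_rot":[0,0,0],"grip":-1},{"offset":[1,-12.8,92],"delta_rot":[0,0,0],"grip":-1}]'
python3 - <<'E'
from h import *
for i in range(3):
    o=bot.get_obs();im=camera("wrist");print(o['tool_pos'],o['orientation'],o['ft_force'])
cv2.imwrite("pics/w2.png",im[100:420,130:450])
E
```

```text
clock: 2.7
tool_pos: [599.0, 13.6, 64.6]
orientation: [-3.141, -0.002, -0.327]
ft_force: [0.8, -0.3, 0.3]
finger_gap: 0.4
[598.9706786   13.58606959  64.5513695 ] [-3.14129893e+00 -1.53977547e-03 -3.26643202e-01] [ 0.79543042 -0.25101463  0.28260115]
[599.36147947  13.83090777  64.95953204] [-3.14084217e+00 -2.39491806e-03 -3.26310061e-01] [-0.06015825  0.78477137 -0.28308534]
[599.44761997  14.00304284  65.04156254] [-3.14069941e+00 -2.59289371e-03 -3.26103913e-01] [-0.26021975 -0.07985734  0.6625858 ]
```

View pics/w2.png

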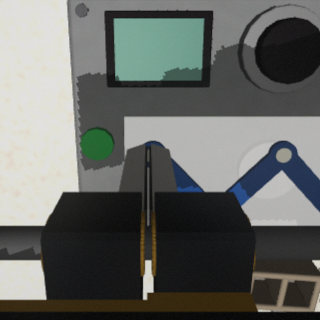

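The fingertips stand over the green-end dot, about 10 mm above it. I'll touch down gently and check the force.

```bash
python3 -m pendant '[{"offset":[-1,2,3],"delta_rot":[0,0,0],"grip":-1},{"offset":[-1,2,6],"delta_rot":[0,0,0],"grip":-1},{"offset":[-1,2,9],"delta_rot":[0,0,0],"grip":-1},{"offset":[-1,2,11],"delta_rot":[0,0,0],"grip":-1},{"offset":[-1,2,13],"delta_rot":[0,0,0],"grip":-1},{"offset":[-1,2,14],"delta_rot":[0,0,0],"grip":-1},{"offset":[-1,2,14],"delta_rot":[0,0,0],"grip":-1},{"offset":[-1,2,14],"delta_rot":[0,0,0],"grip":-1}]'
python3 - <<'E'
from h import *
for i in range(5):
    o=bot.get_obs();im=camera("wrist");print(o['tool_pos'],o['orientation'],o['ft_force'])
E
```

```text
clock: 3.65
tool_pos: [596.7, 12.8, 49.7]
orientation: [3.142, -0.0, -0.326]
ft_force: [-0.9, -0.9, 4.4]
finger_gap: 0.3
[596.729145    12.75543849  49.65352819] [ 3.14155373e+00 -1.12546363e-04 -3.25533531e-01] [-0.86422652 -0.93079327  4.41230903]
[596.72008802  12.78555642  49.65280508] [ 3.14157645e+00 -1.20475462e-04 -3.25540630e-01] [-0.2201823  -0.41006412  3.68563462]
[596.73282917  12.77527204  49.65801364] [ 3.14158246e+00 -1.62483019e-04 -3.25555288e-01] [-1.21973612 -0.0764143   4.28328868]
[596.72164761  12.77338293  49.65850289] [ 3.14156122e+00 -1.53012901e-04 -3.25499438e-01] [-1.03332898  0.0605609   3.19672971]
[596.69803712  12.77357735  49.58499652] [ 3.14154203e+00 -1.05288093e-04 -3.25489991e-01] [-0.85642644 -0.20143451  3.56819521]
```

```bash
python3 -m pendant '[{"offset":[-4.5,4.2,-0.3],"delta_rot":[0,0,0],"grip":-1},{"offset":[-9,8.4,-0.6],"delta_rot":[0,0,0],"grip":-1},{"offset":[-13.4,12.7,-0.6],"delta_rot":[0,0,0],"grip":-1},{"offset":[-17.8,16.9,-0.6],"delta_rot":[0,0,0],"grip":-1},{"offset":[-22.3,21.1,-0.6],"delta_rot":[0,0,0],"grip":-1},{"offset":[-22.3,21.1,-0.6],"delta_rot":[0,0,0],"grip":-1}]'
python3 -m pendant '[{"offset":[-4.5,4.2,0],"delta_rot":[0,0,0],"grip":-1},{"offset":[-9,8.4,0],"delta_rot":[0,0,0],"grip":-1},{"offset":[-13.4,12.7,0],"delta_rot":[0,0,0],"grip":-1},{"offset":[-17.8,16.9,0],"delta_rot":[0,0,0],"grip":-1},{"offset":[-22.3,21.1,0],"delta_rot":[0,0,0],"grip":-1},{"offset":[-22.3,21.1,0],"delta_rot":[0,0,0],"grip":-1},{"offset":[-22.3,21.1,0],"delta_rot":[0,0,0],"grip":-1}]'
python3 - <<'E'
from h import *
for i in range(2):
    o=bot.get_obs();im=camera("wrist");print(o['tool_pos'],o['orientation'],o['ft_force'])
p=o['tool_pos'][:2]-[580.2,-70.5];a=np.radians(-18.65);x=np.array([np.cos(a),np.sin(a)]);y=np.array([-x[1],x[0]]);print(p@x,p@y)
cv2.imwrite("pics/w3.png",im[60:420,80:520])
E
```

```text
clock: 4.5
tool_pos: [567.4, -0.8, 50.1]
orientation: [3.141, 0.002, -0.326]
ft_force: [0.6, -1.1, 2.5]
finger_gap: 0.4
clock: 5.2
tool_pos: [539.3, -13.7, 49.8]
orientation: [3.14, 0.003, -0.326]
ft_force: [-0.6, -1.5, 3.8]
finger_gap: 0.4
[539.28220019 -13.66040866  49.81493062] [ 3.14001083e+00  2.64654052e-03 -3.26076250e-01] [-0.57370642 -1.54847694  3.77404563]
[539.31502622 -13.65370768  49.77604317] [ 3.13992063e+00  2.70031173e-03 -3.26031690e-01] [-0.90695862 -0.43754226  3.38154953]
-56.916755614048554 40.7868233847117
```

View pics/w3.png

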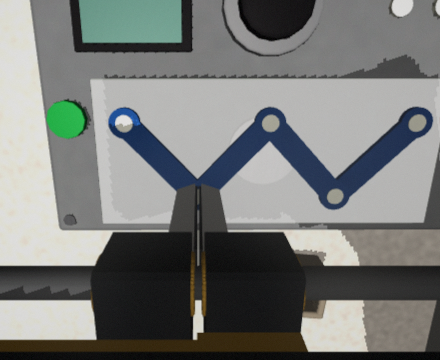

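```bash
python3 - <<'E'
from h import *
o=bot.get_obs();cm=cam("wrist",o);O=np.array([580.2,-70.5]);a=np.radians(-18.65);x=np.array([np.cos(a),np.sin(a)]);y=np.array([-x[1],x[0]])
for u,v in((203.5,183),(350.5,183),(415,256),(497,183)):
    p=pt(cm,u,v,50)-O;print(p@x,p@y)
E
python3 -m pendant '[{"offset":[4.6,4.1,0],"delta_rot":[0,0,0],"grip":-1},{"offset":[9.2,8.2,0],"delta_rot":[0,0,0],"grip":-1},{"offset":[13.8,12.3,0],"delta_rot":[0,0,0],"grip":-1},{"offset":[18.5,16.4,0],"delta_rot":[0,0,0],"grip":-1},{"offset":[23.2,20.4,0],"delta_rot":[0,0,0],"grip":-1},{"offset":[23.2,20.4,0],"delta_rot":[0,0,0],"grip":-1}]'
python3 - <<'E'
from h import *
o=bot.get_obs();p=o['tool_pos'][:2]-[580.2,-70.5];a=np.radians(-18.65);x=np.array([np.cos(a),np.sin(a)]);y=np.array([-x[1],x[0]]);print(p@x,p@y)
E
```

```text
-10.050796019925098 83.08442141992626
-10.041996167833052 -0.7502122758004823
-54.81027370426831 -42.72037736261869
-10.033211475114832 -84.44042529923749
clock: 5.9
tool_pos: [557.4, -41.2, 50.2]
orientation: [3.141, -0.002, -0.327]
ft_force: [-1.0, -0.5, 3.7]
finger_gap: 0.6
-30.94340110412326 20.434073350829532
```

```bash
python3 -m pendant '[{"offset":[4,4.2,0],"delta_rot":[0,0,0],"grip":-1},{"offset":[8.4,8.4,0],"delta_rot":[0,0,0],"grip":-1},{"offset":[12.8,12.6,0],"delta_rot":[0,0,0],"grip":-1},{"offset":[17.2,16.8,0],"delta_rot":[0,0,0],"grip":-1},{"offset":[21.6,21,0],"delta_rot":[0,0,0],"grip":-1},{"offset":[21.6,21,0],"delta_rot":[0,0,0],"grip":-1},{"offset":[21.6,21,0],"delta_rot":[0,0,0],"grip":-1}]'
python3 - <<'E'
from h import *
im=camera("wrist")
o=bot.get_obs();p=o['tool_pos'][:2]-[580.2,-70.5];a=np.radians(-18.65);x=np.array([np.cos(a),np.sin(a)]);y=np.array([-x[1],x[0]]);print(p@x,p@y,o['tool_pos'],o['ft_force'])
E
```

```text
clock: 6.6
tool_pos: [570.9, -68.2, 50.3]
orientation: [3.14, -0.002, -0.326]
ft_force: [-0.1, -1.2, 3.3]
finger_gap: 0.7
-9.520193176372837 -0.6908467477117353 [570.95879167 -68.1101431   50.33029118] [ 0.77136112 -1.8948336   3.17968819]
```

```bash
python3 -m pendant '[{"offset":[-4.6,4.2,0],"delta_rot":[0,0,0],"grip":-1},{"offset":[-9.2,8.4,0],"delta_rot":[0,0,0],"grip":-1},{"offset":[-13.8,12.5,0],"delta_rot":[0,0,0],"grip":-1},{"offset":[-18.4,16.7,0],"delta_rot":[0,0,0],"grip":-1},{"offset":[-22.8,20.8,0],"delta_rot":[0,0,0],"grip":-1},{"offset":[-22.8,20.8,0],"delta_rot":[0,0,0],"grip":-1}]'
python3 -m pendant '[{"offset":[-4.6,4.2,0],"delta_rot":[0,0,0],"grip":-1},{"offset":[-9.2,8.4,0],"delta_rot":[0,0,0],"grip":-1},{"offset":[-13.8,12.5,0],"delta_rot":[0,0,0],"grip":-1},{"offset":[-18.4,16.7,0],"delta_rot":[0,0,0],"grip":-1},{"offset":[-22.8,20.8,0],"delta_rot":[0,0,0],"grip":-1},{"offset":[-22.8,20.8,0],"delta_rot":[0,0,0],"grip":-1},{"offset":[-22.8,20.8,0],"delta_rot":[0,0,0],"grip":-1}]'
python3 - <<'E'
from h import *
im=camera("wrist")
o=bot.get_obs();p=o['tool_pos'][:2]-[580.2,-70.5];a=np.radians(-18.65);x=np.array([np.cos(a),np.sin(a)]);y=np.array([-x[1],x[0]]);print(p@x,p@y,o['tool_pos'],o['ft_force'])
cv2.imwrite("pics/w4.png",im[60:420,80:520])
E
```

```text
clock: 7.25
tool_pos: [540.3, -79.4, 50.1]
orientation: [3.141, 0.002, -0.326]
ft_force: [1.9, -0.5, 3.4]
finger_gap: 0.3
clock: 7.95
tool_pos: [512.0, -92.0, 49.9]
orientation: [3.14, 0.003, -0.326]
ft_force: [-0.4, -1.8, 2.6]
finger_gap: 0.8
-57.75417625588561 -42.16432077032435 [511.99494166 -91.98126713  49.80560349] [-1.60902358 -1.93984891  3.03601616]
```

View pics/w4.png

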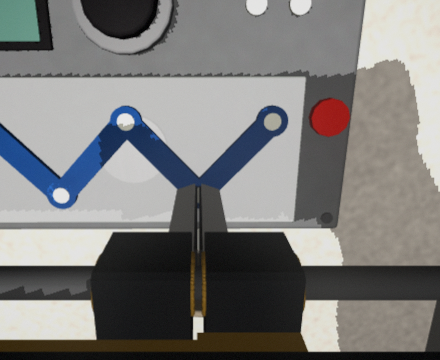

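```bash
python3 -m pendant '[{"offset":[4.8,4.2,0],"delta_rot":[0,0,0],"grip":-1},{"offset":[9.6,8.4,0],"delta_rot":[0,0,0],"grip":-1},{"offset":[14.2,12.6,0],"delta_rot":[0,0,0],"grip":-1},{"offset":[18.8,16.8,0],"delta_rot":[0,0,0],"grip":-1},{"offset":[23.4,21,0],"delta_rot":[0,0,0],"grip":-1},{"offset":[23.4,21,0],"delta_rot":[0,0,0],"grip":-1}]'
python3 -m pendant '[{"offset":[4.7,4.2,0],"delta_rot":[0,0,0],"grip":-1},{"offset":[9.3,8.4,0],"delta_rot":[0,0,0],"grip":-1},{"offset":[13.9,12.6,0],"delta_rot":[0,0,0],"grip":-1},{"offset":[18.6,16.8,0],"delta_rot":[0,0,0],"grip":-1},{"offset":[23.2,21,0],"delta_rot":[0,0,0],"grip":-1},{"offset":[23.2,21,0],"delta_rot":[0,0,0],"grip":-1},{"offset":[23.2,21,0],"delta_rot":[0,0,0],"grip":-1}]'
python3 - <<'E'
from h import *
im=camera("wrist")
o=bot.get_obs();p=o['tool_pos'][:2]-[580.2,-70.5];a=np.radians(-18.65);x=np.array([np.cos(a),np.sin(a)]);y=np.array([-x[1],x[0]]);print(p@x,p@y,o['tool_pos'],o['ft_force'])
cv2.imwrite("pics/w5.png",im[60:420,80:520])
E
```

```text
clock: 8.6
tool_pos: [530.0, -120.2, 50.2]
orientation: [3.141, -0.002, -0.327]
ft_force: [0.4, 0.3, 3.7]
finger_gap: 0.4
clock: 9.3
tool_pos: [545.2, -147.6, 50.3]
orientation: [3.14, -0.003, -0.326]
ft_force: [0.3, -1.1, 3.5]
finger_gap: 0.6
-8.424428456859914 -84.27027059853293 [ 545.26946512 -147.65119723   50.38720406] [ 0.77278911 -2.26910541  2.98647492]
```

View pics/w5.png

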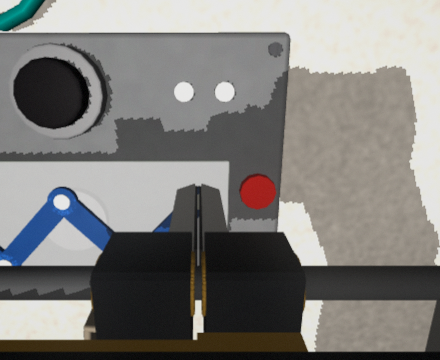

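The fingertips cover the red-end dot, with the plate still sunk about 4.7 mm. I'll lift off and go to above the button.

```bash
python3 -m pendant '[{"offset":[0,0,-8],"delta_rot":[0,0,0],"grip":-1},{"offset":[0,0,-22],"delta_rot":[0,0,0],"grip":-1},{"offset":[0,0,-35],"delta_rot":[0,0,0],"grip":-1},{"offset":[15,-20,-35],"delta_rot":[0,0,0],"grip":-1},{"offset":[32,-42,-35],"delta_rot":[0,0,0],"grip":-1},{"offset":[48,-64,-35],"delta_rot":[0,0,0],"grip":-1},{"offset":[63.5,-84,-35],"delta_rot":[0,0,0],"grip":-1},{"offset":[63.5,-84,-35],"delta_rot":[0,0,0],"grip":-1},{"offset":[63.5,-84,-35],"delta_rot":[0,0,0],"grip":-1},{"offset":[63.5,-84,-35],"delta_rot":[0,0,0],"grip":-1}]'
python3 - <<'E'
from h import *
im=camera("wrist")
o=bot.get_obs();p=o['tool_pos'][:2]-[580.2,-70.5];a=np.radians(-18.65);x=np.array([np.cos(a),np.sin(a)]);y=np.array([-x[1],x[0]]);print(p@x,p@y,o['tool_pos'],o['ft_force'])
cv2.imwrite("pics/w6.png",im[60:420,80:520])
E
```

```text
clock: 10.35
tool_pos: [630.4, -87.7, 85.6]
orientation: [3.141, 0.001, -0.327]
ft_force: [-0.2, -0.1, -0.1]
finger_gap: 0.3
53.092362470165554 -0.4109909704650683 [630.37303757 -87.86761836  85.49128432] [ 0.70805522  0.04955153 -0.31297364]
```

View pics/w6.png

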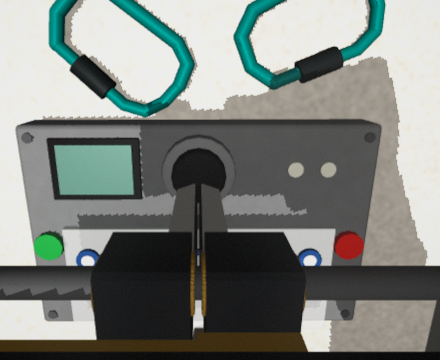

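```bash
python3 -m pendant '[{"offset":[2,0,12],"delta_rot":[0,0,0],"grip":-1},{"offset":[2,0,25],"delta_rot":[0,0,0],"grip":-1},{"offset":[2,0,31],"delta_rot":[0,0,0],"grip":-1},{"offset":[2,0,34],"delta_rot":[0,0,0],"grip":-1},{"offset":[2,0,37],"delta_rot":[0,0,0],"grip":-1},{"offset":[2,0,39],"delta_rot":[0,0,0],"grip":-1},{"offset":[2,0,41],"delta_rot":[0,0,0],"grip":-1},{"offset":[2,0,41],"delta_rot":[0,0,0],"grip":-1},{"offset":[2,0,41],"delta_rot":[0,0,0],"grip":-1}]'
```

```text
clock: 11.3
tool_pos: [631.9, -87.5, 46.1]
orientation: [3.141, 0.002, -0.326]
ft_force: [-7.2, 0.5, 16.6]
finger_gap: 0.4
```

Force is 16.6 N at z = 46.1, so the button is on its stop (46 mm). I'll release it.

```bash
python3 -m pendant '[{"offset":[0,0,0],"delta_rot":[0,0,0],"grip":-1},{"offset":[0,0,0],"delta_rot":[0,0,0],"grip":-1},{"offset":[0,0,-5],"delta_rot":[0,0,0],"grip":-1},{"offset":[0,0,-15],"delta_rot":[0,0,0],"grip":-1},{"offset":[0,0,-40],"delta_rot":[0,0,0],"grip":-1},{"offset":[0,0,-80],"delta_rot":[0,0,0],"grip":-1},{"offset":[0,0,-110],"delta_rot":[0,0,0],"grip":-1},{"offset":[0,0,-110],"delta_rot":[0,0,0],"grip":-1},{"offset":[0,0,-110],"delta_rot":[0,0,0],"grip":-1},{"offset":[0,0,-110],"delta_rot":[0,0,0],"grip":-1}]'
python3 - <<'E'
from h import *
cv2.imwrite("pics/w7.png",camera("wrist"));o=bot.get_obs();print(o['tool_pos'],o['ft_force'])
E
```

```text
clock: 12.3
tool_pos: [632.8, -87.0, 153.1]
orientation: [3.142, 0.001, -0.325]
ft_force: [-0.0, -0.5, -0.6]
finger_gap: 0.9
[632.56502119 -86.9865249  152.8136494 ] [ 0.34863977 -0.61063709  0.480334  ]
```

View pics/w7.png

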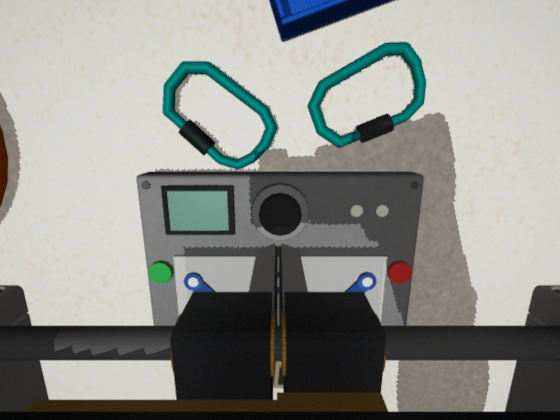

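The arm is clear, the button at (280,213) is up, the plate is free and the carabiners are undisturbed.

```bash
python3 -c "
from station import bot
print(bot.hand_in())"
```

```text
the job is handed in; nothing more can be done
None
```

I ran the closed fingertips along the whole track from the green end (t8) to the red end (t0), round all three bends. Then I lifted off, pressed the black button and let go. The job was handed in at about 12.4 s of the 54 s allowed.

- **Plate:** At each stop along the track the fingertips were at a height of 49.6–50.4 mm, so the plate was sunk about 4.6–5.4 mm of its 12 mm. The upward force read about 2.5–4.4 N, which fits the spring. I checked this only at the stops; I did not log it between them.
- **Path:** The measured position was within about 2 mm of the track's centre line. The worst points were 2.1 mm off at the t2 bend and 1.6 mm off at t0. The wrist camera and the two fixed cameras disagreed by about 1.7 mm on where the unit is, so I used a middle value.
- **Button:** The fingertips reached 46.1 mm with 16.6 N, which is the button's stop at 46 mm. After I let go, the last picture shows the button looking up, though I did not measure its height.
- **Surroundings:** In the last picture the arm is clear and the force is near zero. The carabiners are where they lay. The belay device, brass weight and pulley were not in that picture, but the fingers never went near them.

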